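# Ratchet the lamination press tight

## Robot

A 6-joint arm with a two-finger parallel gripper is mounted at the origin on a cart in front of the work surface, level with it; the furniture and walls round the work are solid. World frame = base frame: x ahead of the robot, y to its left, z up, the work surface at z = 0. Lengths are in m, angles in rad, forces in N, time in s.
With the tool pointing down it reaches from about 0.275 to 0.725 m from the base axis. Payload 5.6 kg.
Tool frame: the origin (TCP) lies midway between the tips of the shut fingers; the grasp point (between the pads) lies 19 mm behind it (arm.tcp_to_grasp is the distance from the TCP to the grasp point, in m); z points along the fingers, y is the direction in which the jaws open and shut (so a half turn about z gives the same grasp; the last joint's range is limited). The gripper opens to 85 mm and grips with 20 to 120 N. Pads are 22 mm wide; open, the fingers measure 114 mm over their backs; the gripper's body (76 mm by 85 mm) begins 54 mm behind the grasp point. The pads swing forward as they close: fully open they stand 13 mm farther back than shut.
Start: joints at [1.552, 0.255, 0.108, 0, -1.424, -0.285], TCP at [0.165, 0.525, 0.231] pointing down, gripper open.
Joint ranges: [-2.95, 2.95], [-1.21, 1.97], [-1.09, 1.5], [-2.87, 1.71], [-2.94, -0.07], [-3.05, 3.05]. Speed limits (rad/s): [2.57, 2.57, 3.14, 3.14, 3.14, 3.14].

## Interface

Orientations are given as a unit quaternion [x, y, z, w].
In Python, from rig import arm gives the robot as it stands.
- The arm moves only by the tool move_arm, never from a script. Its argument "commands" is a list that holds one entry, the list of rows, each a list of 5 numbers: the opening, from 0 (shut) to 1 (fully open), then the shift along the tool's x, y, z in mm, then the turn about the tool's z in rad. In form: [[[claw, dx, dy, dz, roll], ...]]. A call has exactly 8 rows; each row is the pose to reach, as a shift and turn from the pose commanded when the call began, along the tool's axes at that moment; what a row does not reach only later rows make up. A row lasts 1/12 s, in which the tool goes at most 41.7 mm and 7.16 degrees, less where a joint would pass 70% of its speed; a pose out of reach is approached as far as the arm can. A call with a gripper value outside its range is refused whole. The fingers move at their own pace and stop on an object; "squeeze" is the grip in N (left out, the last holds). Time passes only in rows, so rows that repeat a pose let the fingers close, or fill a call up. It gives the time, the measured TCP pose, the force and the opening at its end, in the units of the state.
- arm.sense(): the state, without advancing time (a new reading comes with each control period).
- arm.snapshot(name): name is "scene" or "top"; returns (picture, depth): 384x512x3 uint8, red, green, blue; 384x512 float32, m along the optical axis (not along the pixel's ray), 0 where there is no reading.
- arm.calibration(name): a dict with "mtx" (3x3 intrinsics, pixels), "world_from_camera" (4x4, takes a point from camera to world coordinates). Camera axes: x right, y down, z forward; pixel columns grow to the right and rows downward; lengths in m; the calibration is good to about 2 mm. A picture is of the moment at which its call begins. calibration takes no time and is no camera call.
- arm.finish_job(): hands the job in, once; it reports no verdict.
Trained networks look in the newest picture that a camera, given by its name, has taken for a name from the list of things; names that differ only in an ending like _2 or _b are one class to them, and where a whole thing is asked for, a point or a joint stands for the part that bears it (a point fixed in the world has none). Each returns a list of dicts, best first, with "conf" (0 to 1); they miss things now and then, are a little off and sometimes report something else, mostly with a low value. They report only what shows in the picture. A call takes as long as a camera call.
- arm.regions_of(name, camera): "pixels" (384x512 bool, what is visible of it) and "uv" ([column, row] in pixels, amid what is visible of it).
The state is a dict: "time_s": time; "joints": joint angles; "qd": joint speeds; "effort": joint torques, N m; "tcp_pos": TCP position; "tcp_rot": TCP orientation; "force": force on the tool from outside, world axes, zero at the start; "wrist_torque": the same for the moment, N m; "gripper_width": opening from 0.0 (shut) to 1.0 (fully open).
Only numpy, scipy, OpenCV 4.12 (cv2) and the standard library are available. Lean on these libraries where they do the work, as an engineer would, in place of code of your own. Each camera call takes 0.05 s, during which the arm holds its last target. There are 200 camera calls.

## Task

Clamp the laminated wooden blank in the small green press: work the red-knobbed ratchet lever to and fro between the press columns (the swing to the left, clockwise seen from above, drives; the swing back runs free) until the sprung foot sits on the blank and the lever has become about twice as stiff to push as it was while running free. Do not force it beyond that, do not shift the blank, and leave the lever swung fully back to its right-hand stop, with the blank still clamped. Leave the spool, pencil and sanding block alone.

Things in the scene. Friction and masses are not known exactly. Their poses are not given: they have to be found in the camera images.
- press: green press fixed to the table; origin: centre of its underside on the vertical spindle axis, z up, its -x side faces the robot. Base and head plate 150 x 170 mm, head plate top at 138 mm; four 14 mm columns at (+-55, +-65) mm end 170 mm high and bound the lever's swing. The spindle's top stands 203 mm high on the axis at first and sinks in tightening
- lever (a joint): swing of the ratchet lever about the spindle axis, rad: 0 = pointing to the press's front (-x), positive = clockwise from above (knob to the press's +y, robot's left), stops at -0.65 and 0.65. Positive swings drive the nut, foot down 4.8 mm per rad, after up to 0.40 rad of idle pick-up; negative swings run free. Stays where left; at 0.65 it meets its stop, tight or not
- lever_knob (a point): middle of the upright red knob on the lever's end: 18 mm thick, 165 to 208 mm over the table (this point 190), 125 mm from the spindle axis; push it from either side or straddle it. Lever bar below: 13 mm wide, 156 to 164 mm high. Driving push at the knob, in motion (or holding still in mid-swing): foot free 5 N (3 N); tight 8 to 11 N (6 to 8 N); too much 13 N (10 N). Swinging back under 2 N
- foot: round dark steel foot of the press, 38 mm diameter, 10 mm thick, on a yellow coil spring below the spindle; origin: centre of its underside, 79 mm over the table at the start. Once it sits on the blank the spring yields 1 mm per 30 N, so the lever grows stiffer by about 0.5 N per 0.1 rad; swinging back may lose some of the clamping when it was very tight
- bed: aluminium block the blank lies on, 62 x 104 mm, fixed in the press under the foot; origin 30 mm below its top face. Its height differs from time to time: top at 43 to 53 mm over the table
- blank: laminated wooden blank, dark below and light above, 36 x 90 x 20 mm, loose on the bed; origin: centre of its underside, long side along its y
- spool: small wooden spool of dark thread, 25 mm diameter, 29 mm tall, standing on the table; origin: centre of its underside
- pencil: yellow pencil, 130 mm long, 8 mm thick, lying on the table; origin: centre of its underside
- sander: purple sanding block, 34 x 64 x 10 mm, lying on the table; origin: centre of its underside

How it is judged:
On the way, in this order (a step that is already met when the one before it is completed fails the run):
1. the foot has come down onto the blank (contact force between foot and blank above 2 N), for 0.1 s.
2. the blank is clamped tight (over 50 N) (contact force between foot and blank above 50 N), for 0.2 s.
At the end, for the whole second after the job is handed in: the foot presses on the blank with more than 45 N, the lever is swung back to within 0.15 rad of its right-hand stop (-0.65), and the blank lies still within 8 mm of where it was (contact force between foot and blank above 45 N and value of joint lever below -0.5 rad and distance of blank from where it was at the start of the episode below 0.008 m and linear speed of blank below 0.01 m/s); the robot touches nothing.
It fails at once if the blank was crushed: more than 240 N under the foot (contact force between foot and blank above 240 N).
It fails at once if the blank was shifted by more than 8 mm (distance of blank from where it was at the start of the episode above 0.008 m).
It fails at once if a bystander (spool, pencil, sanding block) was moved by more than 20 mm (distance of any of spool, pencil, sander from where it was at the start of the episode above 0.02 m).
It also fails if it takes over 72 s, if anything falls off the work surface, if the arm or the gripper's body presses on something with over 40 N, if the wrist force passes 120 N, or if a joint passes its speed limit or range.

## Working session

There is one attempt and no reset: what is moved stays moved. The work goes in short steps, Python scripts to look and compute and a tool call to move; the robot and the scene stay as the last step left them, time stands still between calls to the robot, and variables do not carry over. Pictures are saved under pics/ and viewed, about 8 in all and at most 12, crops included, and the job is handed in when it is done.

Besides the shell and the picture viewer there is one more tool, called after "Request:" as name(argument=value, ...), one argument or row to a line, values as JSON. move_arm: Moves the arm, as the interface text tells. Its arguments: {"type":"object","properties":{"commands":{"type":"array"},"squeeze":{"type":"number"}},"required":["commands"]}

```bash
mkdir -p pics; ls; cat > h.py <<'E'
from rig import arm
import numpy as np, cv2
def look(cam,fn=None):
    p,d=arm.snapshot(cam)
    if fn: cv2.imwrite(fn,p[:,:,::-1])
    return p,d
def pts(cam,mask,d):
    c=arm.calibration(cam);K=c["mtx"];T=c["world_from_camera"]
    v,u=np.nonzero(mask&(d>0));z=d[v,u]
    P=np.stack([(u-K[0,2])/K[0,0]*z,(v-K[1,2])/K[1,1]*z,z,np.ones_like(z)])
    return (T@P)[:3].T
E
python3 - <<'E'
from h import *
s=arm.sense();print(s)
ims=[]
for cam in("scene","top"):
    p,d=look(cam);ims.append(p)
    print(cam,arm.calibration(cam)["world_from_camera"].round(3).tolist())
    for n in("press","lever_knob","foot","blank","bed","spool","pencil","sander"):
        r=arm.regions_of(n,cam)
        for x in r[:1]:
            P=pts(cam,x["pixels"],d)
            if len(P):print(n,round(x["conf"],2),np.round(x["uv"]),len(P),np.median(P,0).round(3),np.percentile(P,3,axis=0).round(3),np.percentile(P,97,axis=0).round(3))
cv2.imwrite("pics/a.png",cv2.resize(np.vstack(ims)[:,:,::-1],None,fx=.78,fy=.78))
E
```

```text
pics
{'time_s': 0.0, 'joints': array([ 1.55160431e+00,  2.55716533e-01,  1.06998597e-01, -5.08282406e-04,
       -1.42387613e+00, -2.84602977e-01]), 'qd': array([ 5.69241966e-04,  1.55225370e-03, -2.25209250e-04,  4.46575566e-04,
       -1.24664578e-03,  2.72100643e-05]), 'effort': array([ 1.75266237e-04, -3.86630738e+01,  2.37933648e+01,  5.36499694e+00,
       -6.19017606e-03, -4.02218973e-06]), 'tcp_pos': array([0.16431112, 0.52436181, 0.23040438]), 'tcp_rot': array([ 9.88479645e-01, -1.51350986e-01, -1.30224384e-04,  9.24226966e-04]), 'force': array([ 0.4027606 , -0.66940739,  1.12166874]), 'wrist_torque': array([ 0.00557505,  0.03563128, -0.01871761]), 'gripper_width': 1.0009994923551346}
scene [[-0.878, 0.342, -0.336, 0.79], [0.479, 0.646, -0.594, 0.515], [0.014, -0.682, -0.731, 0.757], [0.0, 0.0, 0.0, 1.0]]
press 0.92 [206. 188.] 4628 [ 0.593 -0.064  0.136] [ 0.482 -0.175  0.009] [ 0.662 -0.015  0.187]
lever_knob 0.89 [216. 167.] 680 [ 0.557 -0.077  0.164] [ 0.472 -0.126  0.151] [ 0.614 -0.036  0.202]
blank 0.54 [213. 208.] 49 [ 0.594 -0.067  0.058] [ 0.578 -0.07   0.051] [ 0.
[... 287 characters left out ...]
1 -0.079  0.006]
sander 0.57 [321. 265.] 334 [0.418 0.194 0.007] [ 0.396  0.164 -0.001] [0.437 0.222 0.01 ]
top [[0.008, -0.999, 0.041, 0.468], [-1.0, -0.007, 0.019, -0.002], [-0.019, -0.041, -0.999, 1.018], [0.0, 0.0, 0.0, 1.0]]
press 0.87 [306. 164.] 4569 [ 0.576 -0.1    0.138] [ 0.502 -0.182  0.126] [ 0.653 -0.024  0.184]
blank 0.48 [300. 165.] 890 [ 0.569 -0.09   0.165] [ 0.47  -0.133  0.161] [ 0.612 -0.042  0.205]
spool 0.6 [337. 235.] 87 [ 0.4   -0.196  0.028] [ 0.389 -0.209 -0.   ] [ 0.411 -0.187  0.031]
pencil 0.6 [301. 234.] 108 [ 0.4   -0.107  0.006] [ 0.351 -0.127  0.002] [ 0.446 -0.086  0.01 ]
sander 0.82 [194. 229.] 260 [0.414 0.193 0.009] [0.398 0.163 0.005] [0.433 0.221 0.012]
```

View pics/a.png

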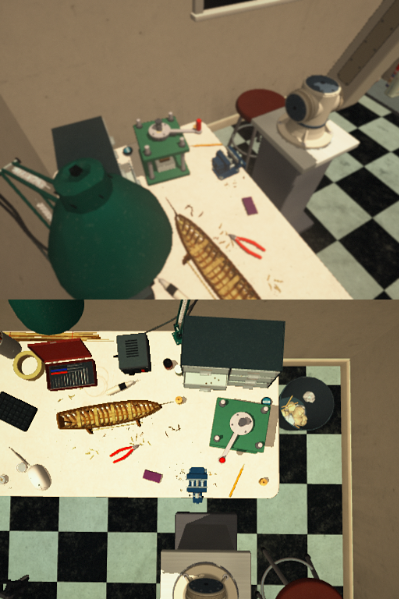

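```bash
python3 - <<'E'
from h import *
p,d=look("top")
m=np.ones(d.shape,bool);P=pts("top",m,d)
vv,uu=np.nonzero(d>0);C=p[vv,uu].astype(int)
near=(abs(P[:,0]-.58)<.16)&(abs(P[:,1]+.1)<.16)
g=near&(abs(P[:,2]-.138)<.006)&(C[:,1]>C[:,0]+25)
r=cv2.minAreaRect((P[g,:2]*1000).astype(np.float32));print("plate",r,g.sum())
red=near&(C[:,0]>C[:,1]+70)&(C[:,0]>C[:,2]+70)&(P[:,2]>.15)
print("knob",np.median(P[red],0),P[red].min(0),P[red].max(0),red.sum())
sp=near&(P[:,2]>.19)&~red
print("spindle top",np.median(P[sp],0),P[sp].min(0),P[sp].max(0),sp.sum())
col=near&(abs(P[:,2]-.17)<.004)
lev=near&(abs(P[:,2]-.16)<.007);
q=np.round(P[col]*1000).astype(int)
n,l=cv2.connectedComponents(np.isin(np.arange(d.size).reshape(d.shape),(vv*d.shape[1]+uu)[col]).astype(np.uint8))
for i in range(1,n):
    x=pts("top",l==i,d); print(len(x),x.mean(0).round(4))
c=p[90:235,230:390];cv2.imwrite("pics/b.png",cv2.resize(c,None,fx=4,fy=4)[:,:,::-1])
p,d=look("scene");P=pts("scene",np.ones(d.shape,bool),d);vv,uu=np.nonzero(d>0);C=p[vv,uu].astype(int)
near=(abs(P[:,0]-.58)<.16)&(abs(P[:,1]+.1)<.16)
red=near&(C[:,0]>C[:,1]+70)&(C[:,0]>C[:,2]+70)&(P[:,2]>.15)
print("knob scene",np.median(P[red],0),P[red].min(0),P[red].max(0))
c=p[130:250,150:300];cv2.imwrite("pics/c.png",cv2.resize(c,None,fx=5,fy=5)[:,:,::-1])
E
```

```text
plate ((583.7054443359375, -104.54488372802734), (167.49612426757812, 150.1861572265625), 80.94619750976562) 3087
knob [ 0.47375371 -0.04567018  0.2058583 ] [ 0.46594461 -0.05376107  0.16470148] [ 0.4822259  -0.03807121  0.20946809] 50
spindle top [ 0.73423751 -0.13366275  0.19672046] [ 0.46599794 -0.21825225  0.19002763] [ 0.73983176 -0.04916454  0.20542322] 242
2 [ 0.7392 -0.0742  0.1732]
11 [ 0.7384 -0.092   0.1703]
3 [ 0.7369 -0.1098  0.1704]
5 [ 0.7366 -0.119   0.1709]
2 [ 0.7368 -0.13    0.1733]
5 [ 0.7331 -0.141   0.1702]
7 [ 0.7338 -0.1555  0.1712]
8 [ 0.7345 -0.1686  0.1705]
2 [ 0.7344 -0.1783  0.1702]
17 [ 0.7331 -0.2013  0.17  ]
27 [ 0.6474 -0.0489  0.1694]
29 [ 0.628  -0.1769  0.1695]
254 [ 0.5815 -0.1015  0.1671]
1 [ 0.6158 -0.1066  0.167 ]
1 [ 0.6155 -0.111   0.1688]
1 [ 0.6159 -0.116   0.1664]
8 [ 0.6087 -0.1184  0.1677]
2 [ 0.5768 -0.0971  0.1688]
4 [ 0.5751 -0.1111  0.1685]
10 [ 0.5682 -0.106   0.1665]
26 [ 0.5393 -0.0318  0.1697]
1 [ 0.5405 -0.0787  0.1685]
1 [ 0.536  -0.0765  0.1668]
2 [ 0.536  -0.0847  0.1664]
28 [ 0.5191 -0.1596  0.1689]
1 [ 0.5079 -0.0627  0.1663]
1 [ 0.4845 -0.0442  0.1661]
2 [ 0.4857 -0.0535  0.1665]
1 [ 0.4798 -0.0372  0.1669]
2 [ 0.4728 -0.036   0.1696]
1 [ 0.4681 -0.0373  0.1663]
1 [ 0.4635 -0.0443  0.1665]
knob scene [ 0.47708623 -0.03861484  0.19271369] [ 0.46900452 -0.05192457  0.1716083 ] [ 0.48393509 -0.03466217  0.20758106]
```

View pics/b.png

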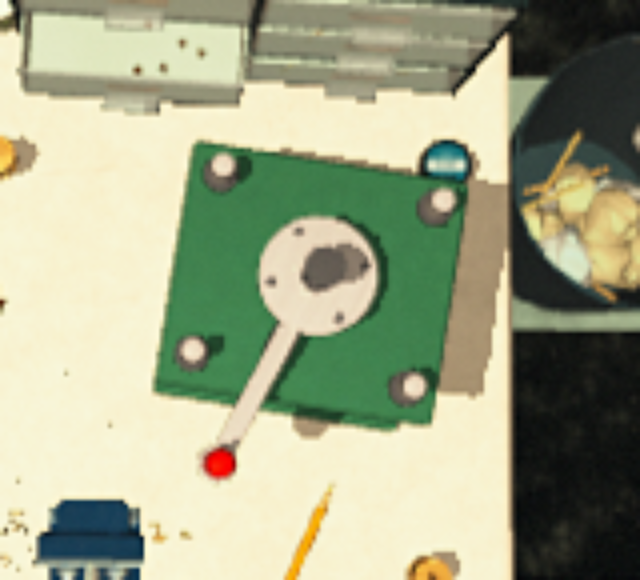

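View pics/c.png

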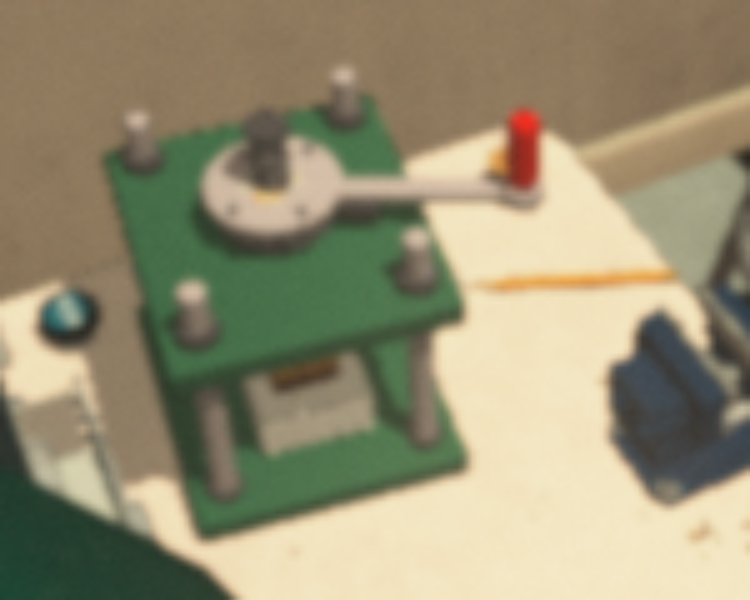

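The press centre comes out at about (0.583, -0.104), with a yaw of -0.158 rad. The knob is at about (0.475, -0.043), so the lever stands at about +0.36 rad at radius 0.125, which agrees with the sizes given. In the crops, the knob is at px (218,462) of b.png and (522,150) of c.png, and the blank's dark edge shows under the head plate at (305,372) of c.png. I'll move over the knob now.

Request:
move_arm(
  commands=[
    [[0.8,10,10,-10,0],[0.7,30,29,-20,0],[0.6,50,48,-20,0],[0.6,70,68,-20,0],[0.6,92,89,-20,0],[0.6,113,109,-20,0],[0.6,134,130,-20,0],[0.6,155,150,-20,0]],
  ],
)

```text
time_s: 1.67
tcp_pos: [0.2681, 0.3334, 0.252]
tcp_rot: [0.989, -0.151, 0.0, -0.001]
force: [0.7, 0.4, -0.1]
gripper_width: 0.601
```

Request:
move_arm(
  commands=[
    [[0.6,19,19,0,0],[0.6,38,37,0,0],[0.6,58,56,0,0],[0.6,78,75,0,0],[0.6,97,94,0,0],[0.6,116,112,0,0],[0.6,136,131,0,0],[0.6,155,150,0,0]],
  ],
)

```text
time_s: 2.33
tcp_pos: [0.3709, 0.1441, 0.2521]
tcp_rot: [0.988, -0.151, 0.001, -0.0]
force: [-0.1, 0.4, 0.2]
gripper_width: 0.597
```

Request:
move_arm(
  commands=[
    [[0.6,24,23,0,0.03],[0.6,48,46,0,0.06],[0.6,72,69,0,0.09],[0.6,96,92,0,0.12],[0.6,120,115,0,0.15],[0.6,140,135,0,0.18],[0.6,155,149,0,0.21],[0.6,155,149,0,0.21]],
  ],
)

```text
time_s: 3.0
tcp_pos: [0.4746, -0.0459, 0.2514]
tcp_rot: [0.967, -0.257, 0.0, 0.001]
force: [-0.2, -0.1, -0.9]
gripper_width: 0.605
```

```bash
cat > st.py <<'E'
from h import *
def st():
    s=arm.sense();p=s["tcp_pos"];q=s["tcp_rot"];a=2*np.arctan2(q[1],q[0]);a=(a+np.pi)%(2*np.pi)-np.pi
    r=np.array([.5834-p[0],p[1]+.1043]);ph=np.arctan2(r[1],r[0]);F=s["force"]
    print("t",round(s["time_s"],2),"tcp",p.round(4),"a",round(a,3),"R",round(np.hypot(*r),4),"th_t",round(ph-.158,3),"th_a",round(-a-.158,3),"F",F.round(2),"Ftan(drive+)",round(-(F[0]*np.sin(ph)+F[1]*np.cos(ph)),2),"w",round(s["gripper_width"],3))
E
python3 -c "
from st import *
st();look('top');[arm.snapshot('top') for _ in range(2)];p,d=look('top');st()
cv2.imwrite('pics/d.png',cv2.resize(p[90:235,230:390],None,fx=4,fy=4)[:,:,::-1])"
```

```text
t 3.0 tcp [ 0.4746 -0.0459  0.2514] a -0.519 R 0.1234 th_t 0.334 th_a 0.361 F [-0.18 -0.12 -0.87] Ftan(drive+) 0.19 w 0.605
t 3.2 tcp [ 0.4735 -0.0425  0.2517] a -0.513 R 0.1261 th_t 0.354 th_a 0.355 F [-0.41 -0.27  0.29] Ftan(drive+) 0.43 w 0.597
```

View pics/d.png

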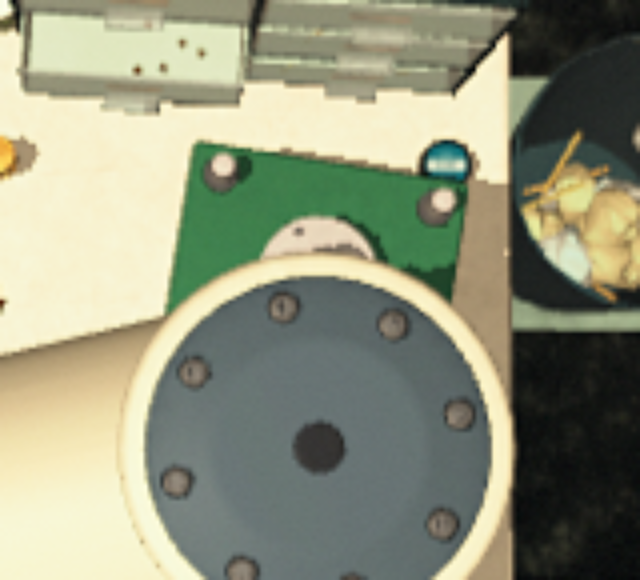

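The top picture now shows only the arm's flange over the front of the press, around (320,445). The knob is hidden under it. The measured pose matches the plan (R 0.126, angle 0.354), so I'll descend straddling the knob, narrow the jaws and swing back.

Request:
move_arm(
  commands=[
    [[0.6,0,0,12,0],[0.6,0,0,27,0],[0.6,0,0,42,0],[0.6,0,0,57,0],[0.6,0,0,70,0],[0.6,0,0,79,0],[0.4,0,0,79,0],[0.4,0,0,79,0]],
  ],
)

```text
time_s: 3.87
tcp_pos: [0.4738, -0.0423, 0.1727]
tcp_rot: [0.967, -0.253, 0.0, 0.0]
force: [-0.3, -0.2, 0.3]
gripper_width: 0.399
```

```bash
python3 -c "
from st import *
st();look('scene');st();p,d=look('scene');st()
cv2.imwrite('pics/e.png',cv2.resize(p[110:250,150:310],None,fx=4,fy=4)[:,:,::-1])"
```

```text
t 3.87 tcp [ 0.4738 -0.0423  0.1727] a -0.513 R 0.1259 th_t 0.356 th_a 0.355 F [-0.26 -0.24  0.29] Ftan(drive+) 0.34 w 0.399
t 3.92 tcp [ 0.4742 -0.0425  0.1732] a -0.513 R 0.1255 th_t 0.357 th_a 0.355 F [-0.36  0.87  0.29] Ftan(drive+) -0.58 w 0.398
t 3.97 tcp [ 0.4744 -0.0425  0.1734] a -0.513 R 0.1253 th_t 0.358 th_a 0.355 F [-0.19  0.56  0.49] Ftan(drive+) -0.39 w 0.401
```

View pics/e.png

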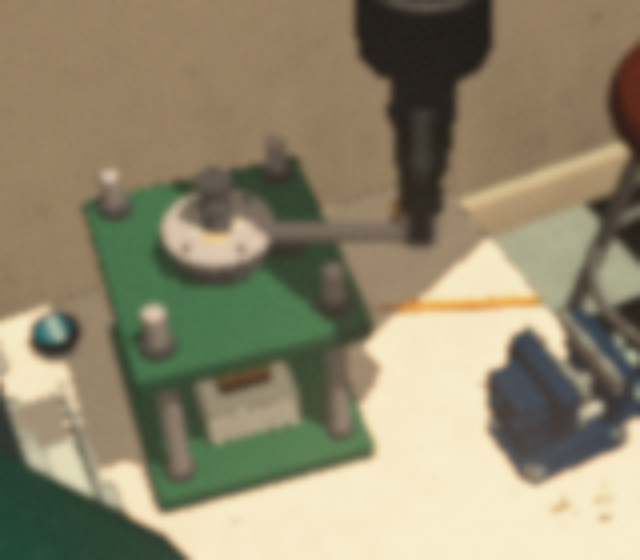

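The scene view shows the fingers around the knob at (415,215), with the bar leading into them. I'll swing back to the right, to a tool angle of -0.64.

Request:
move_arm(
  commands=[
    [[0.4,0.1,5,0,-0.04],[0.4,0.5,11.2,0,-0.09],[0.4,1.2,17.4,0,-0.14],[0.4,2.3,23.6,0,-0.19],[0.4,3.6,29.7,0,-0.24],[0.4,5.2,35.7,0,-0.29],[0.4,7.2,41.7,0,-0.34],[0.4,8.0,44.0,0,-0.36]],
  ],
)

```text
time_s: 4.63
tcp_pos: [0.4596, -0.0853, 0.1733]
tcp_rot: [0.997, -0.076, 0.001, -0.0]
force: [0.4, 0.7, 0.4]
gripper_width: 0.399
```

Request:
move_arm(
  commands=[
    [[0.4,0.4,10,0,-0.08],[0.4,1.6,19.9,0,-0.16],[0.4,3.6,29.7,0,-0.24],[0.4,6.3,39.3,0,-0.32],[0.4,9.9,48.7,0,-0.4],[0.4,14.1,57.7,0,-0.48],[0.4,19.1,66.4,0,-0.56],[0.4,24.7,74.7,0,-0.64]],
  ],
)

```text
time_s: 5.3
tcp_pos: [0.4727, -0.163, 0.1733]
tcp_rot: [0.97, 0.243, 0.001, 0.0]
force: [0.6, 1.4, -0.2]
gripper_width: 0.398
```

```bash
cat >> st.py <<'E'
def lever():
    p,d=look("scene");P=pts("scene",np.ones(d.shape,bool),d)
    r=P-[.5834,-.1043,0];R=np.hypot(r[:,0],r[:,1])
    k=(abs(P[:,2]-.163)<.005)&(R>.05)&(R<.105);ph=np.arctan2(r[:,1],-r[:,0])-.158;k&=abs(ph)<.9
    m=np.median(ph[k]);k&=abs(ph-m)<.12
    s=(R<.012)&(P[:,2]>.175)
    print("lever",round(m,3),round(ph[k].mean(),3),k.sum(),"spindle top",np.percentile(P[s,2],[50,90]).round(4) if s.any() else None)
    return p
E
python3 -c "
from st import *
st();lever();st();lever();st()"
```

```text
t 5.3 tcp [ 0.4727 -0.163   0.1733] a 0.49 R 0.1253 th_t -0.646 th_a -0.648 F [ 0.63  1.44 -0.22] Ftan(drive+) -0.97 w 0.398
lever -0.569 -0.566 78 spindle top [0.1959 0.2019]
t 5.35 tcp [ 0.4734 -0.1642  0.1732] a 0.495 R 0.1253 th_t -0.657 th_a -0.653 F [ 1.98 -2.37  0.93] Ftan(drive+) 3.03 w 0.402
lever -0.592 -0.583 77 spindle top [0.1987 0.2022]
t 5.4 tcp [ 0.473  -0.1635  0.173 ] a 0.486 R 0.1252 th_t -0.65 th_a -0.644 F [-0.2  -0.13 -0.21] Ftan(drive+) 0.02 w 0.399
```

Request:
move_arm(
  commands=[
    [[0.4,0.4,-10,0,0.08],[0.4,1.6,-19.9,0,0.16],[0.4,3.6,-29.7,0,0.24],[0.4,6.3,-39.3,0,0.32],[0.4,9.9,-48.7,0,0.4],[0.4,14.1,-57.7,0,0.48],[0.4,19.1,-66.4,0,0.56],[0.4,24.7,-74.7,0,0.64]],
  ],
)

```text
time_s: 6.07
tcp_pos: [0.4595, -0.0852, 0.173]
tcp_rot: [0.997, -0.08, 0.001, 0.001]
force: [3.1, -5.6, -3.0]
gripper_width: 0.402
```

```bash
python3 -c "
from st import *
st();lever();st();lever();st()"
```

```text
t 6.07 tcp [ 0.4595 -0.0852  0.173 ] a -0.16 R 0.1254 th_t -0.005 th_a 0.002 F [ 3.1  -5.65 -2.97] Ftan(drive+) 5.11 w 0.402
lever -0.037 -0.028 87 spindle top [0.1979 0.2006]
t 6.12 tcp [ 0.4596 -0.084   0.173 ] a -0.164 R 0.1254 th_t 0.005 th_a 0.006 F [ 0.97 -1.75 -1.92] Ftan(drive+) 1.57 w 0.396
lever -0.024 -0.019 90 spindle top [0.1979 0.2003]
t 6.17 tcp [ 0.4594 -0.0846  0.173 ] a -0.155 R 0.1255 th_t -0.0 th_a -0.003 F [-0.23 -3.38 -0.81] Ftan(drive+) 3.38 w 0.396
```

Request:
move_arm(
  commands=[
    [[0.4,0.4,-10,0,0.08],[0.4,1.6,-19.9,0,0.16],[0.4,3.6,-29.7,0,0.24],[0.4,6.3,-39.3,0,0.32],[0.4,9.9,-48.7,0,0.4],[0.4,14.1,-57.7,0,0.48],[0.4,19.1,-66.4,0,0.56],[0.4,24.7,-74.7,0,0.64]],
  ],
)

```text
time_s: 6.83
tcp_pos: [0.4946, -0.016, 0.173]
tcp_rot: [0.922, -0.388, 0.0, 0.001]
force: [-0.9, -5.7, 0.4]
gripper_width: 0.403
```

```bash
python3 -c "
from st import *
st();lever();st();lever();st()"
```

```text
t 6.83 tcp [ 0.4946 -0.016   0.173 ] a -0.797 R 0.1252 th_t 0.625 th_a 0.639 F [-0.94 -5.68  0.41] Ftan(drive+) 4.69 w 0.403
lever 0.619 0.619 93 spindle top [0.1959 0.1979]
t 6.88 tcp [ 0.4957 -0.0149  0.1728] a -0.801 R 0.1252 th_t 0.636 th_a 0.643 F [-1.07 -1.66  2.89] Ftan(drive+) 1.92 w 0.396
lever 0.631 0.631 93 spindle top [0.1958 0.1976]
t 6.93 tcp [ 0.4951 -0.0153  0.1727] a -0.793 R 0.1254 th_t 0.631 th_a 0.635 F [-1.9  -3.9   2.22] Ftan(drive+) 4.1 w 0.401
```

Request:
move_arm(
  commands=[
    [[0.4,0.4,10,0,-0.08],[0.4,1.6,19.9,0,-0.16],[0.4,3.6,29.7,0,-0.24],[0.4,6.3,39.3,0,-0.32],[0.4,9.9,48.7,0,-0.4],[0.4,14.1,57.7,0,-0.48],[0.4,19.1,66.4,0,-0.56],[0.4,24.7,74.7,0,-0.64]],
  ],
)

```text
time_s: 7.6
tcp_pos: [0.4586, -0.0851, 0.1726]
tcp_rot: [0.997, -0.073, 0.0, -0.001]
force: [0.4, 0.6, -0.1]
gripper_width: 0.399
```

Request:
move_arm(
  commands=[
    [[0.4,0.4,10,0,-0.08],[0.4,1.6,19.9,0,-0.16],[0.4,3.6,29.7,0,-0.24],[0.4,6.3,39.3,0,-0.32],[0.4,9.9,48.7,0,-0.4],[0.4,14.1,57.7,0,-0.48],[0.4,19.1,66.4,0,-0.56],[0.4,24.7,74.7,0,-0.64]],
  ],
)

```text
time_s: 8.27
tcp_pos: [0.4716, -0.1627, 0.1725]
tcp_rot: [0.97, 0.244, 0.001, -0.001]
force: [-0.6, -0.7, 0.2]
gripper_width: 0.394
```

Request:
move_arm(
  commands=[
    [[0.4,0.4,-10,0,0.08],[0.4,1.6,-19.9,0,0.16],[0.4,3.6,-29.7,0,0.24],[0.4,6.3,-39.3,0,0.32],[0.4,9.9,-48.7,0,0.4],[0.4,14.1,-57.7,0,0.48],[0.4,19.1,-66.4,0,0.56],[0.4,24.7,-74.7,0,0.64]],
  ],
)

```text
time_s: 8.93
tcp_pos: [0.4588, -0.0854, 0.1726]
tcp_rot: [0.997, -0.077, 0.001, 0.0]
force: [2.2, -5.6, -2.2]
gripper_width: 0.401
```

```bash
python3 -c "
from st import *
st();lever();st();lever();st()"
```

```text
t 8.93 tcp [ 0.4588 -0.0854  0.1726] a -0.154 R 0.126 th_t -0.007 th_a -0.004 F [ 2.18 -5.62 -2.23] Ftan(drive+) 5.23 w 0.401
lever -0.039 -0.035 91 spindle top [0.195  0.1971]
t 8.98 tcp [ 0.4589 -0.0842  0.1726] a -0.159 R 0.1261 th_t 0.002 th_a 0.001 F [ 0.42 -0.98 -0.45] Ftan(drive+) 0.9 w 0.4
lever -0.027 -0.026 90 spindle top [0.1945 0.197 ]
t 9.03 tcp [ 0.4588 -0.0848  0.1725] a -0.151 R 0.1262 th_t -0.003 th_a -0.007 F [ 0.5  -2.58 -0.18] Ftan(drive+) 2.47 w 0.401
```

Request:
move_arm(
  commands=[
    [[0.4,0.1,-5,0,0.04],[0.4,0.4,-10,0,0.08],[0.4,0.9,-15,0,0.12],[0.4,1.6,-19.9,0,0.16],[0.4,2.5,-24.8,0,0.2],[0.4,3.6,-29.7,0,0.24],[0.4,4.9,-34.5,0,0.28],[0.4,6.3,-39.3,0,0.32]],
  ],
)

```text
time_s: 9.7
tcp_pos: [0.4708, -0.0483, 0.1725]
tcp_rot: [0.972, -0.233, -0.0, 0.001]
force: [0.6, -4.7, -0.2]
gripper_width: 0.397
```

```bash
python3 -c "
from st import *
st();lever();st();lever();st()"
```

```text
t 9.7 tcp [ 0.4708 -0.0483  0.1725] a -0.471 R 0.1258 th_t 0.303 th_a 0.313 F [ 0.61 -4.67 -0.23] Ftan(drive+) 3.91 w 0.397
lever 0.286 0.293 99 spindle top [0.194  0.1958]
t 9.75 tcp [ 0.471  -0.0477  0.1725] a -0.473 R 0.1258 th_t 0.308 th_a 0.315 F [-0.81 -3.31  1.88] Ftan(drive+) 3.32 w 0.402
lever 0.295 0.296 97 spindle top [0.1937 0.1953]
t 9.8 tcp [ 0.4709 -0.0479  0.1725] a -0.47 R 0.1258 th_t 0.307 th_a 0.312 F [ 0.07 -4.09 -0.64] Ftan(drive+) 3.63 w 0.397
```

Request:
move_arm(
  commands=[
    [[0.4,0.1,-5,0,0.04],[0.4,0.4,-10,0,0.08],[0.4,0.9,-15,0,0.12],[0.4,1.6,-19.9,0,0.16],[0.4,2.5,-24.8,0,0.2],[0.4,3.6,-29.7,0,0.24],[0.4,4.9,-34.5,0,0.28],[0.4,6.3,-39.3,0,0.32]],
  ],
)

```text
time_s: 10.47
tcp_pos: [0.4939, -0.0162, 0.1724]
tcp_rot: [0.923, -0.385, -0.0, 0.001]
force: [-1.5, -4.9, 1.2]
gripper_width: 0.4
```

```bash
python3 -c "
from st import *
st();lever();st();lever();st()"
```

```text
t 10.47 tcp [ 0.4939 -0.0162  0.1724] a -0.791 R 0.1256 th_t 0.62 th_a 0.633 F [-1.49 -4.89  1.25] Ftan(drive+) 4.53 w 0.4
lever 0.615 0.618 96 spindle top [0.1925 0.1937]
t 10.52 tcp [ 0.4945 -0.0156  0.1724] a -0.794 R 0.1256 th_t 0.626 th_a 0.636 F [-1.78 -2.59  2.72] Ftan(drive+) 3.08 w 0.404
lever 0.626 0.624 94 spindle top [0.1919 0.1937]
t 10.57 tcp [ 0.4943 -0.0157  0.1724] a -0.79 R 0.1256 th_t 0.625 th_a 0.632 F [-1.64 -3.46  2.44] Ftan(drive+) 3.61 w 0.401
```

Request:
move_arm(
  commands=[
    [[0.4,0.4,10,0,-0.08],[0.4,1.6,19.9,0,-0.16],[0.4,3.6,29.7,0,-0.24],[0.4,6.3,39.3,0,-0.32],[0.4,9.9,48.7,0,-0.4],[0.4,14.1,57.7,0,-0.48],[0.4,19.1,66.4,0,-0.56],[0.4,24.7,74.7,0,-0.64]],
  ],
)

```text
time_s: 11.23
tcp_pos: [0.4585, -0.0849, 0.1723]
tcp_rot: [0.997, -0.073, 0.001, -0.001]
force: [0.6, 0.6, -0.7]
gripper_width: 0.398
```

Request:
move_arm(
  commands=[
    [[0.4,0.4,10,0,-0.08],[0.4,1.6,19.9,0,-0.16],[0.4,3.6,29.7,0,-0.24],[0.4,6.3,39.3,0,-0.32],[0.4,9.9,48.7,0,-0.4],[0.4,14.1,57.7,0,-0.48],[0.4,19.1,66.4,0,-0.56],[0.4,24.7,74.7,0,-0.64]],
  ],
)

```text
time_s: 11.9
tcp_pos: [0.4716, -0.1625, 0.1723]
tcp_rot: [0.97, 0.245, 0.001, -0.001]
force: [-0.3, 0.7, 0.3]
gripper_width: 0.402
```

Request:
move_arm(
  commands=[
    [[0.4,0.4,-10,0,0.08],[0.4,1.6,-19.9,0,0.16],[0.4,3.6,-29.7,0,0.24],[0.4,6.3,-39.3,0,0.32],[0.4,9.9,-48.7,0,0.4],[0.4,14.1,-57.7,0,0.48],[0.4,19.1,-66.4,0,0.56],[0.4,24.7,-74.7,0,0.64]],
  ],
)

```text
time_s: 12.57
tcp_pos: [0.4588, -0.0852, 0.1724]
tcp_rot: [0.997, -0.077, 0.001, 0.0]
force: [3.5, -5.0, -3.3]
gripper_width: 0.403
```

```bash
python3 -c "
from st import *
st();lever();st();lever();st();lever();st()"
```

```text
t 12.57 tcp [ 0.4588 -0.0852  0.1724] a -0.153 R 0.126 th_t -0.006 th_a -0.005 F [ 3.51 -4.97 -3.35] Ftan(drive+) 4.38 w 0.403
lever -0.028 -0.029 86 spindle top [0.1914 0.1932]
t 12.62 tcp [ 0.4589 -0.084   0.1724] a -0.158 R 0.1261 th_t 0.004 th_a -0.0 F [ 1.32 -2.26 -1.68] Ftan(drive+) 2.02 w 0.401
lever -0.023 -0.017 89 spindle top [0.1915 0.1933]
t 12.67 tcp [ 0.4588 -0.0846  0.1724] a -0.15 R 0.1262 th_t -0.001 th_a -0.008 F [ 1.08 -2.7  -1.95] Ftan(drive+) 2.5 w 0.403
lever -0.023 -0.025 90 spindle top [0.1917 0.1934]
t 12.72 tcp [ 0.4587 -0.085   0.1723] a -0.148 R 0.1262 th_t -0.005 th_a -0.01 F [ 1.48 -3.23 -1.94] Ftan(drive+) 2.97 w 0.397
```

Request:
move_arm(
  commands=[
    [[0.4,0.1,-5,0,0.04],[0.4,0.4,-10,0,0.08],[0.4,0.9,-15,0,0.12],[0.4,1.6,-19.9,0,0.16],[0.4,2.5,-24.8,0,0.2],[0.4,3.6,-29.7,0,0.24],[0.4,4.9,-34.5,0,0.28],[0.4,6.3,-39.3,0,0.32]],
  ],
)

```text
time_s: 13.38
tcp_pos: [0.4707, -0.0486, 0.1723]
tcp_rot: [0.972, -0.233, -0.0, 0.001]
force: [1.0, -7.4, -2.1]
gripper_width: 0.402
```

```bash
python3 -c "
from st import *
st();lever();st();lever();st();lever();st()"
```

```text
t 13.38 tcp [ 0.4707 -0.0486  0.1723] a -0.471 R 0.1257 th_t 0.301 th_a 0.313 F [ 0.98 -7.36 -2.06] Ftan(drive+) 6.16 w 0.402
lever 0.285 0.287 99 spindle top [0.1906 0.1919]
t 13.43 tcp [ 0.471  -0.048   0.1723] a -0.474 R 0.1257 th_t 0.306 th_a 0.316 F [ 0.74 -4.56  0.42] Ftan(drive+) 3.75 w 0.404
lever 0.292 0.292 98 spindle top [0.19   0.1923]
t 13.48 tcp [ 0.4708 -0.0482  0.1723] a -0.47 R 0.1258 th_t 0.305 th_a 0.312 F [ 0.25 -6.27 -1.69] Ftan(drive+) 5.5 w 0.399
lever 0.289 0.293 94 spindle top [0.1907 0.1921]
t 13.53 tcp [ 0.4708 -0.0483  0.1723] a -0.469 R 0.1258 th_t 0.304 th_a 0.311 F [ 0.24 -4.89 -0.85] Ftan(drive+) 4.27 w 0.399
```

The force has risen (6.2 N in motion, about 4.6 N holding), so the foot is on the blank. I'll go on to the end of this stroke.

Request:
move_arm(
  commands=[
    [[0.4,0.1,-5,0,0.04],[0.4,0.4,-10,0,0.08],[0.4,0.9,-15,0,0.12],[0.4,1.6,-19.9,0,0.16],[0.4,2.5,-24.8,0,0.2],[0.4,3.6,-29.7,0,0.24],[0.4,4.9,-34.5,0,0.28],[0.4,6.3,-39.3,0,0.32]],
  ],
)

```text
time_s: 14.2
tcp_pos: [0.4933, -0.0171, 0.1722]
tcp_rot: [0.923, -0.385, -0.001, 0.002]
force: [-2.4, -8.6, 0.5]
gripper_width: 0.401
```

```bash
python3 -c "
from st import *
st();lever();st();lever();st();lever();st();lever();st()"
```

```text
t 14.2 tcp [ 0.4933 -0.0171  0.1722] a -0.791 R 0.1254 th_t 0.611 th_a 0.633 F [-2.41 -8.63  0.48] Ftan(drive+) 7.88 w 0.401
lever 0.6 0.606 95 spindle top [0.1891 0.191 ]
t 14.25 tcp [ 0.4938 -0.0165  0.1722] a -0.794 R 0.1255 th_t 0.617 th_a 0.636 F [-2.32 -5.4   2.79] Ftan(drive+) 5.48 w 0.4
lever 0.611 0.613 91 spindle top [0.1892 0.1906]
t 14.3 tcp [ 0.4936 -0.0167  0.1722] a -0.79 R 0.1255 th_t 0.615 th_a 0.632 F [-2.65 -6.11  1.12] Ftan(drive+) 6.22 w 0.399
lever 0.603 0.608 91 spindle top [0.1891 0.191 ]
t 14.35 tcp [ 0.4935 -0.0168  0.1723] a -0.789 R 0.1255 th_t 0.614 th_a 0.631 F [-1.93 -6.48  1.62] Ftan(drive+) 5.99 w 0.402
lever 0.613 0.612 93 spindle top [0.1892 0.1908]
t 14.4 tcp [ 0.4934 -0.0168  0.1722] a -0.789 R 0.1255 th_t 0.613 th_a 0.631 F [-2.07 -7.33  0.13] Ftan(drive+) 6.7 w 0.399
```

7.9 N in motion and about 6.2 N holding gives roughly 85 N. A short extra stroke should bring it to about 9.5–10 N.

Request:
move_arm(
  commands=[
    [[0.4,0.4,10,0,-0.08],[0.4,1.6,19.9,0,-0.16],[0.4,3.6,29.7,0,-0.24],[0.4,6.3,39.3,0,-0.32],[0.4,9.9,48.7,0,-0.4],[0.4,14.1,57.7,0,-0.48],[0.4,19.1,66.4,0,-0.56],[0.4,24.7,74.7,0,-0.64]],
  ],
)

```text
time_s: 15.07
tcp_pos: [0.4582, -0.0851, 0.1723]
tcp_rot: [0.997, -0.072, 0.0, -0.001]
force: [0.5, 0.8, 0.6]
gripper_width: 0.4
```

Request:
move_arm(
  commands=[
    [[0.4,0.4,10,0,-0.08],[0.4,1.6,19.9,0,-0.16],[0.4,3.6,29.7,0,-0.24],[0.4,6.3,39.3,0,-0.32],[0.4,9.9,48.7,0,-0.4],[0.4,14.1,57.7,0,-0.48],[0.4,19.1,66.4,0,-0.56],[0.4,24.7,74.7,0,-0.64]],
  ],
)

```text
time_s: 15.73
tcp_pos: [0.4712, -0.1628, 0.1722]
tcp_rot: [0.97, 0.245, 0.0, -0.001]
force: [-0.8, 1.8, 0.7]
gripper_width: 0.4
```

Request:
move_arm(
  commands=[
    [[0.4,0.4,-10,0,0.08],[0.4,1.6,-19.9,0,0.16],[0.4,3.6,-29.7,0,0.24],[0.4,6.3,-39.3,0,0.32],[0.4,9.9,-48.7,0,0.4],[0.4,14.1,-57.7,0,0.48],[0.4,19.1,-66.4,0,0.56],[0.4,24.7,-74.7,0,0.64]],
  ],
)

```text
time_s: 16.4
tcp_pos: [0.4584, -0.0862, 0.1723]
tcp_rot: [0.997, -0.076, 0.0, 0.001]
force: [3.9, -9.6, -4.1]
gripper_width: 0.397
```

```bash
python3 -c "
from st import *
st();lever();st();lever();st();lever();st();lever();st()"
```

```text
t 16.4 tcp [ 0.4584 -0.0862  0.1723] a -0.153 R 0.1263 th_t -0.014 th_a -0.005 F [ 3.88 -9.57 -4.05] Ftan(drive+) 8.92 w 0.397
lever -0.041 -0.038 94 spindle top [0.1882 0.1902]
t 16.45 tcp [ 0.4586 -0.085   0.1723] a -0.158 R 0.1263 th_t -0.005 th_a -0.0 F [ 0.9  -5.06 -2.25] Ftan(drive+) 4.86 w 0.401
lever -0.043 -0.035 87 spindle top [0.1886 0.1899]
t 16.5 tcp [ 0.4584 -0.0856  0.1723] a -0.15 R 0.1264 th_t -0.009 th_a -0.008 F [ 1.95 -6.47 -2.46] Ftan(drive+) 6.11 w 0.401
lever -0.039 -0.031 90 spindle top [0.1884 0.1899]
t 16.55 tcp [ 0.4584 -0.0859  0.1723] a -0.148 R 0.1264 th_t -0.011 th_a -0.01 F [ 1.29 -6.58 -2.5 ] Ftan(drive+) 6.32 w 0.399
lever -0.034 -0.03 91 spindle top [0.1883 0.1898]
t 16.6 tcp [ 0.4584 -0.086   0.1723] a -0.148 R 0.1263 th_t -0.013 th_a -0.01 F [ 1.68 -7.1  -1.77] Ftan(drive+) 6.78 w 0.399
```

Request:
move_arm(
  commands=[
    [[0.4,0.1,-5,0,0.04],[0.4,0.4,-10,0,0.08],[0.4,0.6,-12.5,0,0.1],[0.4,0.9,-15,0,0.12],[0.4,1.2,-17.4,0,0.14],[0.4,1.6,-19.9,0,0.16],[0.4,2.0,-22.4,0,0.18],[0.4,2.5,-24.8,0,0.2]],
  ],
)

```text
time_s: 17.27
tcp_pos: [0.4643, -0.063, 0.1722]
tcp_rot: [0.985, -0.174, -0.0, 0.001]
force: [1.3, -10.2, -2.9]
gripper_width: 0.398
```

```bash
python3 -c "
from st import *
st();lever();st();lever();st();lever();st();lever();st()"
```

```text
t 17.27 tcp [ 0.4643 -0.063   0.1722] a -0.35 R 0.126 th_t 0.176 th_a 0.192 F [  1.34 -10.18  -2.85] Ftan(drive+) 9.18 w 0.398
lever 0.156 0.158 94 spindle top [0.1879 0.1891]
t 17.32 tcp [ 0.4644 -0.0628  0.1722] a -0.351 R 0.126 th_t 0.178 th_a 0.193 F [ 2.26 -8.97 -2.44] Ftan(drive+) 7.72 w 0.403
lever 0.156 0.16 95 spindle top [0.1877 0.1892]
t 17.37 tcp [ 0.4643 -0.0628  0.1722] a -0.349 R 0.1261 th_t 0.177 th_a 0.191 F [ 1.52 -8.83 -1.64] Ftan(drive+) 7.84 w 0.402
lever 0.164 0.164 96 spindle top [0.1875 0.1892]
t 17.42 tcp [ 0.4643 -0.0629  0.1722] a -0.349 R 0.1261 th_t 0.177 th_a 0.191 F [ 1.32 -8.62 -2.1 ] Ftan(drive+) 7.71 w 0.399
lever 0.154 0.161 88 spindle top [0.1879 0.1895]
t 17.47 tcp [ 0.4643 -0.0629  0.1722] a -0.349 R 0.1261 th_t 0.176 th_a 0.191 F [ 0.81 -9.97 -2.32] Ftan(drive+) 9.15 w 0.398
```

9.2 N in motion and about 7.8 N holding, against 5 N and 3 N free: tight, and I'll leave it there. Next is the swing back to the right-hand stop, then centring the jaws, opening and lifting off.

Request:
move_arm(
  commands=[
    [[0.4,0.1,5,0,-0.04],[0.4,0.4,10,0,-0.08],[0.4,0.9,15,0,-0.12],[0.4,1.6,19.9,0,-0.16],[0.4,2.5,24.8,0,-0.2],[0.4,3.6,29.7,0,-0.24],[0.4,4.9,34.5,0,-0.28],[0.4,6.3,39.3,0,-0.32]],
  ],
)

```text
time_s: 18.13
tcp_pos: [0.4569, -0.0999, 0.1723]
tcp_rot: [1.0, -0.013, 0.0, -0.001]
force: [-0.4, 0.8, -0.4]
gripper_width: 0.405
```

Request:
move_arm(
  commands=[
    [[0.4,0.4,10,0,-0.08],[0.4,1.6,19.9,0,-0.16],[0.4,3.6,29.7,0,-0.24],[0.4,6.3,39.3,0,-0.32],[0.4,9.9,48.7,0,-0.4],[0.4,14.1,57.7,0,-0.48],[0.4,16.5,62.1,0,-0.52],[0.4,19.1,66.4,0,-0.56]],
  ],
)

```text
time_s: 18.8
tcp_pos: [0.4736, -0.1672, 0.1721]
tcp_rot: [0.965, 0.263, 0.0, -0.001]
force: [-0.9, 1.0, 1.1]
gripper_width: 0.403
```

```bash
python3 -c "
from st import *
st();lever();st();lever();st()"
```

```text
t 18.8 tcp [ 0.4736 -0.1672  0.1721] a 0.533 R 0.1265 th_t -0.678 th_a -0.691 F [-0.9   0.97  1.14] Ftan(drive+) -1.29 w 0.403
lever -0.604 -0.601 76 spindle top [0.188  0.1896]
t 18.85 tcp [ 0.474  -0.1677  0.1721] a 0.535 R 0.1264 th_t -0.683 th_a -0.693 F [ 1.13 -1.43  0.34] Ftan(drive+) 1.8 w 0.4
lever -0.61 -0.605 80 spindle top [0.1876 0.1897]
t 18.9 tcp [ 0.4739 -0.1673  0.1721] a 0.53 R 0.1263 th_t -0.68 th_a -0.688 F [ 1.25 -0.68  0.08] Ftan(drive+) 1.21 w 0.397
```

Request:
move_arm(
  commands=[
    [[0.4,0,1.5,0,0],[0.4,0,3,0,0],[0.4,0,4,0,0],[0.4,0,4,0,0],[0.4,0,0,0,0],[0.5,0,-4,0,0],[0.6,0,-4,0,0],[0.6,0,-4,0,0]],
  ],
)

```text
time_s: 19.57
tcp_pos: [0.4718, -0.1632, 0.1725]
tcp_rot: [0.965, 0.26, 0.0, 0.0]
force: [0.2, -0.5, 0.5]
gripper_width: 0.602
```

Request:
move_arm(
  commands=[
    [[0.6,0,0,-10,0],[0.6,0,0,-25,0],[0.6,0,0,-40,0],[0.6,0,0,-60,0],[0.6,0,0,-80,0],[0.6,-15,0,-90,0],[0.6,-40,0,-90,0],[0.6,-60,0,-90,0]],
  ],
)

```text
time_s: 20.23
tcp_pos: [0.4191, -0.1942, 0.2635]
tcp_rot: [0.966, 0.26, 0.001, 0.0]
force: [-0.4, -0.7, -0.3]
gripper_width: 0.601
```

Request:
move_arm(
  commands=[
    [[0.6,-10,0,0,0],[0.6,-25,0,0,0],[0.6,-40,0,0,0],[0.6,-55,0,0,0],[0.6,-65,0,0,0],[0.6,-70,0,0,0],[0.6,-70,0,0,0],[0.6,-70,0,0,0]],
  ],
)

```text
time_s: 20.9
tcp_pos: [0.3595, -0.2289, 0.2623]
tcp_rot: [0.966, 0.26, 0.0, 0.0]
force: [-0.5, 0.5, -0.3]
gripper_width: 0.602
```

```bash
python3 -c "
from st import *
st();p=lever();lever();st()
q,d=look('top')
cv2.imwrite('pics/f.png',np.hstack([cv2.resize(p[110:250,150:310],(400,350)),cv2.resize(q[90:235,230:390],(400,350))])[:,:,::-1])"
```

```text
t 20.9 tcp [ 0.3595 -0.2289  0.2623] a 0.526 R 0.2563 th_t -0.666 th_a -0.684 F [-0.54  0.5  -0.35] Ftan(drive+) -0.7 w 0.602
lever -0.641 -0.63 80 spindle top [0.188  0.1892]
lever -0.635 -0.63 81 spindle top [0.1878 0.189 ]
t 21.0 tcp [ 0.3598 -0.2286  0.2621] a 0.526 R 0.2558 th_t -0.666 th_a -0.684 F [0.11 0.05 0.6 ] Ftan(drive+) 0.01 w 0.603
```

View pics/f.png

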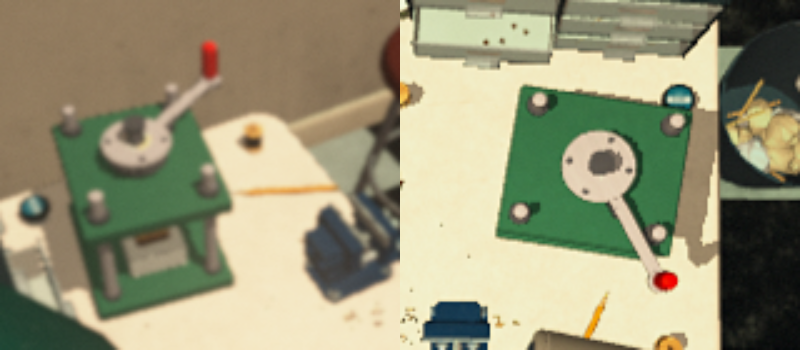

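The lever rests at its right-hand stop (knob at (210,55) in the left picture and (665,281) in the right). The blank still lies on the bed at (155,237), the spool and pencil are in place, and the gripper is clear.

```bash
python3 -c "
from rig import arm
print(arm.finish_job())"
```

```text
the job is handed in; nothing more can be done
None
```

I clamped the blank in the press and handed the job in at about 21 s of the 72 s allowed; no verdict was reported. It took three driving strokes plus one short one.

- **Clamping:** the lever needed about 5 N in motion and 3 N holding while the foot ran free. At the end it needed 9.2 N in motion and about 7.8 N holding. By the given spring rate that is roughly 110–130 N under the foot. This is an estimate, as the contact force could not be measured directly. The last single holding reading was 9.15 N, above the others, but the force readings scatter.
- **After the swing back:** the lever measures about -0.635 rad, against the -0.65 stop. The spindle height stayed the same, so I saw no sign of lost clamping.
- **Blank and bystanders:** in the last picture the blank's visible edge, the spool and the pencil look unmoved. I judged this by eye and did not measure it. The sanding block lay outside that picture, but it was well away from the arm's work at the press.
- **Gripper:** it is clear of everything, with no force reading above noise.

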